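# Check-weigh a kit of standoffs

## Robot

A 6-joint arm with a two-finger parallel gripper is mounted at the origin on the work surface. World frame = base frame: x ahead of the robot, y to its left, z up, the work surface at z = 0. Lengths are in m, angles in rad, forces in N, time in s.
With the tool pointing down it reaches from about 0.325 to 0.85 m from the base axis. Payload 4.4 kg.
Tool frame: the origin (TCP) lies on the centre line of the jaws, within the pads' length; the fingertips stand ahead of it and the grasp point (between the pads) is the TCP (ctrl.nose_length is the z of the fingertips in the tool frame, in m); z points along the fingers, y is the line along which they close (so a half turn about z gives the same grasp; the last joint's range is limited). The gripper opens to 94 mm and grips with 3 to 60 N. Pads are 16 mm wide; open, the fingers measure 119 mm over their backs; the gripper's body (75 mm by 177 mm) begins 78 mm behind the grasp point.
Start: joints at [-1.45, 0.207, 1.542, -0, 1.393, -0.15], TCP at [0.154, -0.554, 0.224] pointing down, gripper open.
Joint ranges: [-2.73, 2.73], [-0.86, 2.22], [0.23, 2.46], [-1.11, 4.25], [0.08, 2.63], [-2.82, 2.82]. Speed limits (rad/s): [2.79, 2.79, 3.14, 3.14, 3.14, 3.14].

## Interface

Orientations are given as a rotation vector (axis times angle).
In Python, from bench import ctrl gives the robot as it stands.
- The arm moves only by the tool jog_arm, never from a script. Its argument "motion" is a list of rows, each a list of 3 entries, a list of its own where there are three numbers: the shift along the world's x, y, z in m, then the turn, a rotation vector about the world's x, y, z in units of 6 degrees (1.0 is 6 degrees), then the finger opening in m, from 0 to 0.094. In form: [[[tx, ty, tz], [wx, wy, wz], gripper], ...]. A call has 1 to 12 rows; each row shifts and turns the commanded pose from where the row before left it; what a row does not reach is not made up. A row lasts 1/12 s, in which the tool goes at most 41.7 mm and 7.16 degrees, less where a joint would pass 70% of its speed; a pose out of reach is approached as far as the arm can. A call with a gripper value outside its range is refused whole. The fingers move at their own pace and stop on an object; "squeeze" is the grip in N (left out, the last holds). Time passes only in rows, so rows that do not move let the fingers close. It gives the time, the measured TCP pose, the force, the opening and the grip force at its end, in the units of the state.
- ctrl.get_obs(): the state, without advancing time (a new reading comes with each control period).
- ctrl.get_image(name): name is "scene" or "side" or "wrist"; returns a dict with "frame" (400x640x3 uint8, red, green, blue), "fx", "fy", "cx", "cy" (pixels), "world_to_cam" (4x4, takes a point from world to camera coordinates); the wrist camera has in their place "hand_eye" (4x4, takes a point from camera to tool coordinates, whose origin is the TCP and whose axes are the flange's). Camera axes: x right, y down, z forward; pixel columns grow to the right and rows downward; lengths in m; the calibration is good to about 2 mm. A picture is of the moment at which its call begins: read the wrist's pose just before it. There is no depth.
- ctrl.hand_in(): hands the job in; it is judged then, once.
The state is a dict: "time": time; "joints": joint angles; "dq": joint speeds; "joint_efforts": joint torques, N m; "tcp_pos": TCP position; "ee_rot": TCP orientation; "wrist_force": force on the tool from outside, world axes, zero at the start; "moment": the same for the moment, N m; "finger_gap": finger opening in m; "finger_force": force on a finger pad.
Only numpy, scipy, OpenCV 4.12 (cv2) and the standard library are available. Lean on these libraries where they do the work, as an engineer would, in place of code of your own. Each camera call takes 0.05 s, during which the arm holds its last target. There are 200 camera calls.

## Task

Weigh the kit: lift the blue caddy that holds the three metal standoffs, carry it level to the bench scale and set it down softly in the middle of the steel pan, with all three standoffs still standing in it. Let go of it, then press the scale's button fully down and move clear. Do not tip or drop the caddy, and leave everything else on the bench where it is.

Things in the scene. Friction and masses are not known exactly. Their poses are not given: they have to be found in the camera images.
- caddy: the kit caddy: open blue plastic tray 150 x 120 mm (its x by y), walls 40 high and 4 thick, floor 4 thick, about 0.35 kg, with three metal standoffs standing loose in it. A flat steel carrying bar runs over it along its x axis: 140 long, 12 thick (in y), from 88 to 108 above the underside, held by a post at each end (x = +-66). Origin: centre of the underside, z up
- caddy_bar (a point): middle of the kit caddy's carrying bar, 98 mm above its underside; axes as the caddy's: the bar runs along x and is gripped across y
- standoff0: aluminium standoff, a cylinder of diameter 24 and height 45 mm, about 0.055 kg, standing on end in the kit caddy beside the bar; origin: centre of the underside, z up its axis
- standoff1: aluminium standoff, a cylinder of diameter 24 and height 45 mm, about 0.055 kg, standing on end in the kit caddy beside the bar; origin: centre of the underside, z up its axis
- standoff2: aluminium standoff, a cylinder of diameter 24 and height 45 mm, about 0.055 kg, standing on end in the kit caddy beside the bar; origin: centre of the underside, z up its axis
- scale: bench scale, fixed to the bench: grey body 290 x 200 mm (x by y), 40 high, under a square steel pan 200 x 200 with its top at 60 mm; a black control panel 46 high lies on the -x side, from 105 to 180 mm from the pan's centre. Origin: on the bench under the pan's centre, z up
- pan (a point): centre of the scale pan's top face, 60 mm above the bench; axes as the scale's
- weigh_button_top (a point): centre of the top of the scale's one push button, round, diameter 28 mm, facing up, on the control panel beside the display; axes as the scale's. It moves with the button
- weigh_button (a joint): travel of the push button, m: 0 when released, 0.006 when fully down; a spring returns it; fully down takes 5 N
- empty_caddy: a second caddy of the same make, empty, a bystander
- bottle: white plastic bottle, diameter 56, 130 high mm, a bystander
- screwdriver: screwdriver lying flat, about 170 long mm, a bystander
- tape: roll of yellow tape lying flat, diameter 70, 19 high mm, a bystander
- dish: shallow round steel dish, diameter 90, 35 high mm, a bystander
- glove_box: cardboard box 220 x 110 x 75 mm, a bystander
Mind the look-alikes: they are no part of the job. What is shaped like the caddy but turquoise or yellow is not meant. What is shaped like the standoff1 but purple is not meant.

How it is judged:
By the outcome, as a careful person would: the job done as asked, in the order asked, and still so for the second after the job is handed in, with the robot touching nothing.
It also fails if it takes over 64 s, if anything falls off the work surface, if the arm or the gripper's body presses on something with over 40 N, if the wrist force passes 120 N, or if a joint passes its speed limit or range.

## Working session

There is one attempt and no reset: what is moved stays moved. The work goes in short steps, Python scripts to look and compute and a tool call to move; the robot and the scene stay as the last step left them, time stands still between calls to the robot, and variables do not carry over. Pictures are saved under pics/ and viewed, at most 10 in all, crops included, and the job is handed in when it is done.

Besides the shell and the picture viewer there is one more tool, called after "Call:" by a JSON object that holds its "op" and its "data". jog_arm: Moves the arm, as the interface text tells. Its arguments: {"type":"object","properties":{"motion":{"type":"array"},"squeeze":{"type":"number"}},"required":["motion"]}

```bash
mkdir -p pics; cat > h.py <<'E'
import sys; sys.path.insert(0,'.')
import numpy as np, cv2, pickle
from bench import ctrl
from scipy.spatial.transform import Rotation as R
def snap(n,f):
    o=ctrl.get_obs(); d=ctrl.get_image(n)
    if n=='wrist':
        T=np.eye(4);T[:3,:3]=R.from_rotvec(o['ee_rot']).as_matrix();T[:3,3]=o['tcp_pos']
        d['c2w']=T@d['hand_eye']
    else: d['c2w']=np.linalg.inv(d['world_to_cam'])
    cv2.imwrite('pics/%s.png'%f,d['frame'][:,:,::-1]); pickle.dump(d,open('pics/%s.pkl'%f,'wb')); return d
def load(f): return pickle.load(open('pics/%s.pkl'%f,'rb'))
def cast(d,u,v,z):
    r=d['c2w'][:3,:3]@np.array([(u-d['cx'])/d['fx'],(v-d['cy'])/d['fy'],1]); c=d['c2w'][:3,3]
    return c+r*(z-c[2])/r[2]
def proj(d,p):
    q=np.linalg.inv(d['c2w'])@np.r_[p,1]; return np.array([d['fx']*q[0]/q[2]+d['cx'],d['fy']*q[1]/q[2]+d['cy']])
E
python3 - <<'E'
from h import *
np.set_printoptions(precision=3,suppress=True)
for n in('scene','side'): d=snap(n,n); print(d['c2w'],d['fx'])
print(ctrl.nose_length,ctrl.get_obs())
E
```

```text
[[-0.737  0.472 -0.484  1.284]
 [ 0.676  0.495 -0.546  0.795]
 [-0.018 -0.729 -0.684  1.111]
 [ 0.     0.     0.     1.   ]] 514.8937218751161
[[ 0.967 -0.125  0.222  0.24 ]
 [-0.255 -0.515  0.819 -1.16 ]
 [ 0.012 -0.848 -0.53   0.846]
 [ 0.     0.     0.     1.   ]] 453.7095767424242
0.019 {'time': 0.1, 'joints': array([-1.45 ,  0.207,  1.543, -0.   ,  1.394, -0.151]), 'dq': array([-0.001, -0.   , -0.005, -0.002,  0.001, -0.   ]), 'joint_efforts': array([ -0.   , -37.186, -28.229,   0.07 ,   0.031,  -0.   ]), 'tcp_pos': array([ 0.154, -0.553,  0.223]), 'ee_rot': array([-3.111, -0.424, -0.   ]), 'wrist_force': array([ 0.502,  0.857, -0.453]), 'moment': array([-0.033,  0.003, -0.037]), 'finger_force': 0.0, 'finger_gap': 0.09405650820829523}
```

View pics/scene.png

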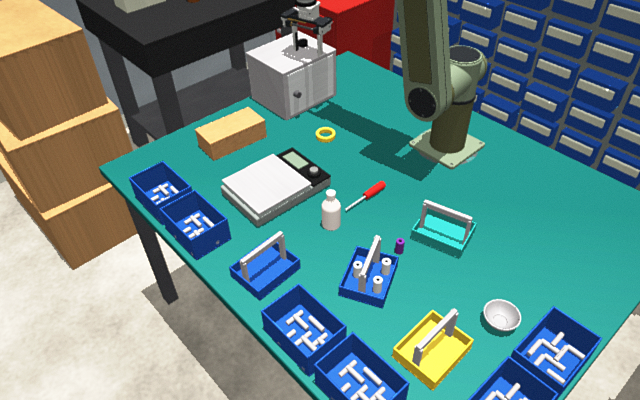

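View pics/side.png

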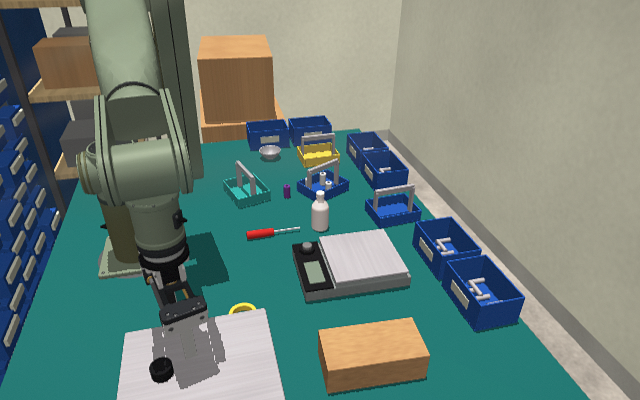

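The scene view shows the target caddy (three standoffs) at about (369,275), the scale pan at about (268,187) and the button at about (314,171). In the side view they are at (322,183), (363,258) and (307,246). Now I'll enlarge both.

```bash
python3 - <<'E'
from h import *
s=load('scene')['frame'][:,:,::-1]; t=load('side')['frame'][:,:,::-1]
a=cv2.resize(s[140:310,215:415],(800,600)[:1]+(680,)) 
a=cv2.resize(s[140:310,215:415],None,fx=3.5,fy=3.5,interpolation=cv2.INTER_CUBIC)
b=cv2.resize(t[155:305,280:420],None,fx=4,fy=4,interpolation=cv2.INTER_CUBIC)
cv2.imwrite('pics/a.png',a);cv2.imwrite('pics/b.png',b)
E
```

```text
(no output)
```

View pics/a.png

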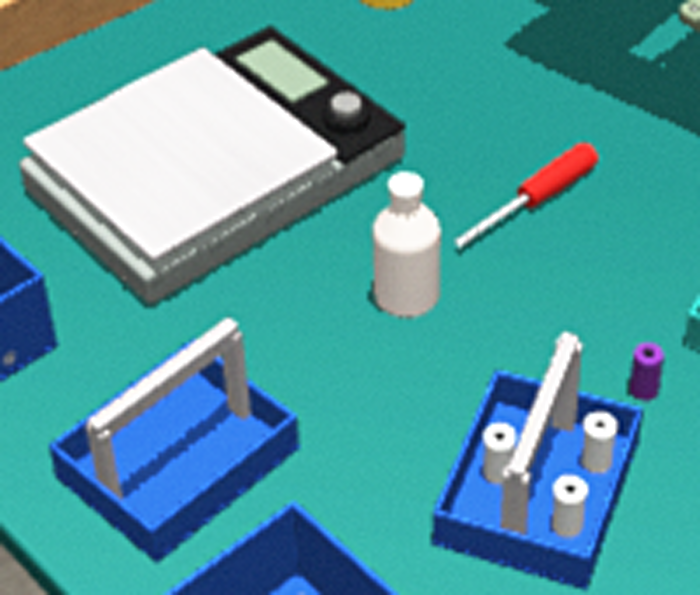

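View pics/b.png

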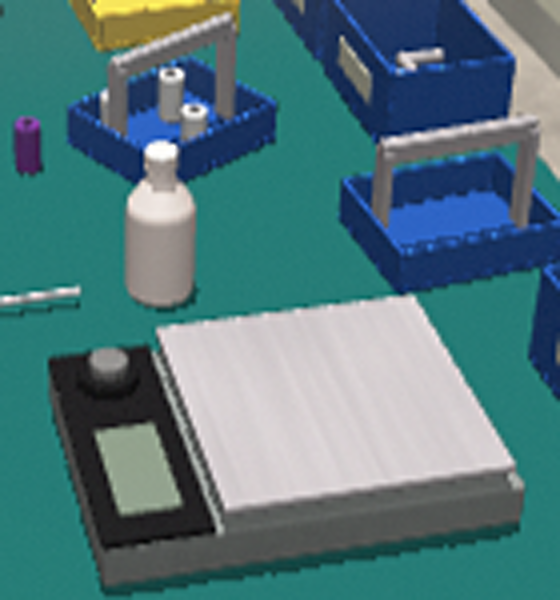

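Crop a: the pan corners are (205,48), (25,143), (155,255) and (338,152), the button is at (346,102), and the bar's top runs from (567,338) to (517,470). Crop b: the pan corners are (157,328), (412,296), (518,468) and (225,512), the button is at (108,358), and the bar's ends are (118,62) and (228,18).

```bash
python3 - <<'E'
from h import *
np.set_printoptions(precision=3,suppress=True)
s=load('scene');t=load('side')
A=lambda x,y,z:cast(s,215+(x+.5)/3.5-.5,140+(y+.5)/3.5-.5,z)
B=lambda x,y,z:cast(t,280+(x+.5)/4-.5,155+(y+.5)/4-.5,z)
for F,c in((A,[(205,48),(25,143),(155,255),(338,152)]),(B,[(157,328),(412,296),(518,468),(225,512)])):
    p=np.array([F(*q,.06) for q in c]); print(p,p.mean(0),np.linalg.norm(p-np.roll(p,-1,0),axis=1))
for F,c in((A,[(567,338),(517,470)]),(B,[(118,62),(228,18)])):
    p=np.array([F(*q,.106) for q in c]); e=p[1]-p[0]; print('bar',p,p.mean(0),np.linalg.norm(e),np.degrees(np.arctan2(e[1],e[0])))
p=np.array([A(*q,.04) for q in[(497,374),(641,408),(590,558),(437,518)]]);print('rim',p,p.mean(0),np.linalg.norm(p-np.roll(p,-1,0),axis=1))
def tri(a,b):
    pa,pb=a(0.0),b(0.0); da,db=a(.1)-pa,b(.1)-pb
    k=np.linalg.lstsq(np.c_[da,-db],pb-pa,rcond=None)[0]; return pa+k[0]*da,pb+k[1]*db
print('button',tri(lambda z:A(346,102,z),lambda z:B(108,358,z)))
print('so',[A(x,y,.049) for x,y in[(499,437),(600,426),(570,490)]],'bottle',A(405,185,.13))
E
```

```text
[[ 0.511 -0.326  0.06 ]
 [ 0.713 -0.33   0.06 ]
 [ 0.715 -0.135  0.06 ]
 [ 0.518 -0.127  0.06 ]] [ 0.614 -0.23   0.06 ] [0.202 0.194 0.197 0.199]
[[ 0.519 -0.13   0.06 ]
 [ 0.714 -0.137  0.06 ]
 [ 0.71  -0.337  0.06 ]
 [ 0.511 -0.331  0.06 ]] [ 0.614 -0.234  0.06 ] [0.196 0.2   0.199 0.201]
bar [[0.568 0.192 0.106]
 [0.686 0.255 0.106]] [0.627 0.224 0.106] 0.13348688570435494 27.981041796278323
bar [[0.568 0.192 0.106]
 [0.685 0.252 0.106]] [0.626 0.222 0.106] 0.13106029061184665 26.81471261462012
rim [[0.589 0.141 0.04 ]
 [0.533 0.243 0.04 ]
 [0.665 0.312 0.04 ]
 [0.721 0.211 0.04 ]] [0.627 0.227 0.04 ] [0.116 0.149 0.115 0.149]
button (array([ 0.474, -0.167,  0.068]), array([ 0.474, -0.167,  0.068]))
so [array([0.639, 0.193, 0.049]), array([0.575, 0.238, 0.049]), array([0.637, 0.264, 0.049])] bottle [0.557 0.002 0.13 ]
```

Call:
{"op": "jog_arm", "data": {"motion": [[[0.01,0.015,0.004],[0,0,0.08],0.094],[[0.018,0.03,0.004],[0,0,0.08],0.094],[[0.018,0.03,0.004],[0,0,0.08],0.094],[[0.018,0.03,0.004],[0,0,0.08],0.094],[[0.018,0.03,0.004],[0,0,0.08],0.094],[[0.018,0.03,0.004],[0,0,0.08],0.094],[[0.018,0.03,0.004],[0,0,0.08],0.094],[[0.018,0.03,0.004],[0,0,0.08],0.094],[[0.018,0.03,0.004],[0,0,0.08],0.094],[[0.018,0.03,0.004],[0,0,0.08],0.094],[[0.018,0.03,0.004],[0,0,0.08],0.094],[[0.018,0.03,0.004],[0,0,0.08],0.094]], "squeeze": 45}}

```text
time: 1.1
tcp_pos: [0.3621, -0.2072, 0.2723]
ee_rot: [-3.087, -0.58, 0.0]
wrist_force: [0.2, -0.3, -0.2]
finger_gap: 0.0941
finger_force: 0.0
```

Call:
{"op": "jog_arm", "data": {"motion": [[[0.02,0.03,0.003],[0,0,0.1],0.094],[[0.02,0.03,0.003],[0,0,0.1],0.094],[[0.02,0.03,0.003],[0,0,0.1],0.094],[[0.02,0.03,0.003],[0,0,0.1],0.094],[[0.02,0.03,0.003],[0,0,0.1],0.094],[[0.02,0.03,0.003],[0,0,0.1],0.094],[[0.02,0.03,0.003],[0,0,0.1],0.094],[[0.02,0.03,0.003],[0,0,0.1],0.094],[[0.02,0.03,0.003],[0,0,0.1],0.094],[[0.02,0.03,0.003],[0,0,0.1],0.094],[[0.01,0.015,0],[0,0,0.05],0.094],[[0,0,0],[0,0,0],0.094]]}}

```text
time: 2.1
tcp_pos: [0.5728, 0.1092, 0.3015]
ee_rot: [-3.048, -0.755, 0.001]
wrist_force: [0.5, -0.3, -0.4]
finger_gap: 0.0938
finger_force: 0.0
```

```bash
python3 - <<'E'
from h import *
np.set_printoptions(precision=3,suppress=True)
w=snap('wrist','w1');o=ctrl.get_obs();print(o['time'],o['tcp_pos'],R.from_rotvec(o['ee_rot']).as_matrix(),o['joints'],w['c2w'])
E
```

```text
2.15 [0.572 0.107 0.301] [[ 0.885  0.465 -0.002]
 [ 0.465 -0.885 -0.   ]
 [-0.002 -0.001 -1.   ]] [ 0.037  0.174  1.422 -0.     1.548  1.124] [[ 0.466 -0.848 -0.253  0.646]
 [-0.885 -0.447 -0.133  0.147]
 [-0.     0.286 -0.958  0.461]
 [ 0.     0.     0.     1.   ]]
```

View pics/w1.png

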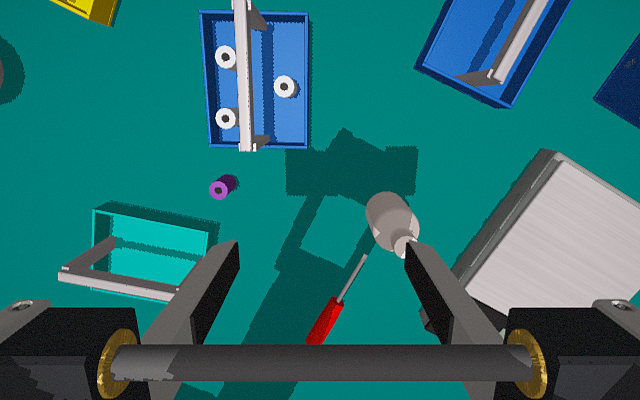

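The wrist view shows the caddy's rim corners at about (200,11), (311,11), (308,147) and (208,147). The bar is nearly vertical at u≈245, so the jaws are already aligned across it, and all three standoffs are standing.

```bash
python3 - <<'E'
from h import *
np.set_printoptions(precision=3,suppress=True)
w=load('w1')
p=np.array([cast(w,*q,.04) for q in[(200,11),(311,11),(308,147),(208,147)]]);print('rim',p,p.mean(0),np.linalg.norm(p-np.roll(p,-1,0),axis=1))
for r in (40,100,135):
  g=w['frame'][r,232:275].astype(int); print(r,[tuple(x) for x in g[::2]])
for q in [(.686,.255,.108),(.568,.192,.108),(.627,.224,.108)]: print(proj(w,q))
E
```

```text
rim [[0.667 0.308 0.04 ]
 [0.723 0.201 0.04 ]
 [0.591 0.137 0.04 ]
 [0.534 0.244 0.04 ]] [0.629 0.222 0.04 ] [0.121 0.148 0.121 0.148]
40 [(np.int64(58), np.int64(130), np.int64(206)), (np.int64(32), np.int64(120), np.int64(210)), (np.int64(211), np.int64(203), np.int64(202)), (np.int64(217), np.int64(207), np.int64(210)), (np.int64(221), np.int64(212), np.int64(214)), (np.int64(215), np.int64(207), np.int64(210)), (np.int64(227), np.int64(218), np.int64(222)), (np.int64(192), np.int64(186), np.int64(186)), (np.int64(76), np.int64(71), np.int64(72)), (np.int64(80), np.int64(67), np.int64(55)), (np.int64(59), np.int64(131), np.int64(211)), (np.int64(65), np.int64(134), np.int64(208)), (np.int64(67), np.int64(137), np.int64(210)), (np.int64(62), np.int64(133), np.int64(208)), (np.int64(73), np.int64(143), np.int64(218)), (np.int64(27), np.int64(67), np.int64(131)), (np.int64(27), np.int64(72), np.int64(132)), (np.int64(26), np.int64(69), np.int64(132)), (np.int64(28), np.int64(68), np.int64(133)), (np.int64(32), np.int64(74), np.int64(136)), (np.int64(18), np.int64(59), np.int64(119)),
[... 1418 characters left out ...]
1), np.int64(222)), (np.int64(234), np.int64(231), np.int64(231)), (np.int64(194), np.int64(186), np.int64(189)), (np.int64(84), np.int64(75), np.int64(75)), (np.int64(86), np.int64(95), np.int64(117)), (np.int64(93), np.int64(90), np.int64(93)), (np.int64(92), np.int64(92), np.int64(96)), (np.int64(92), np.int64(87), np.int64(92)), (np.int64(93), np.int64(99), np.int64(119)), (np.int64(84), np.int64(81), np.int64(87)), (np.int64(93), np.int64(87), np.int64(92)), (np.int64(86), np.int64(82), np.int64(87)), (np.int64(25), np.int64(73), np.int64(137)), (np.int64(28), np.int64(71), np.int64(136)), (np.int64(13), np.int64(60), np.int64(121))]
[236.972   2.101]
[246.875 149.86 ]
[241.733  79.974]
```

Call:
{"op": "jog_arm", "data": {"motion": [[[0.011,0.023,-0.01],[0,0,-0.05],0.094],[[0.015,0.031,-0.02],[0,0,-0.05],0.094],[[0.015,0.031,-0.02],[0,0,-0.05],0.094],[[0.01,0.021,-0.02],[0,0,-0.05],0.094],[[0.005,0.01,-0.02],[0,0,0],0.094],[[0,0,-0.02],[0,0,0],0.094],[[0,0,-0.02],[0,0,0],0.094],[[0,0,-0.02],[0,0,0],0.094],[[0,0,-0.02],[0,0,0],0.094],[[0,0,-0.02],[0,0,0],0.094],[[0,0,-0.013],[0,0,0],0.094],[[0,0,0],[0,0,0],0.094]]}}

```text
time: 3.15
tcp_pos: [0.6246, 0.2199, 0.0953]
ee_rot: [3.059, 0.714, -0.013]
wrist_force: [-1.1, 0.5, -0.5]
finger_gap: 0.0938
finger_force: 0.0
```

```bash
python3 - <<'E'
from h import *
w=snap('wrist','w2')
E
```

```text
(no output)
```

View pics/w2.png

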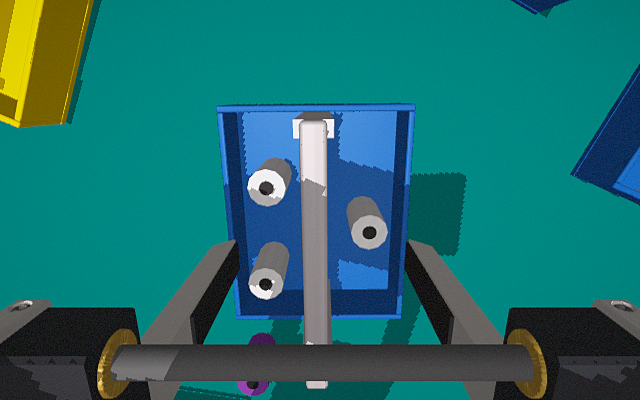

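The bar sits between the jaws at u≈315, against a jaw centre of 320, so it is about 1.5 mm off. It is aligned with the jaws and the standoffs are clear, so I'll nudge over and close.

Call:
{"op": "jog_arm", "data": {"motion": [[[-0.0005,0.001,0],[0,0,0],0.06],[[0,0,0],[0,0,0],0.04],[[0,0,0],[0,0,0],0.025],[[0,0,0],[0,0,0],0.018],[[0,0,0],[0,0,0],0.014],[[0,0,0],[0,0,0],0.01],[[0,0,0],[0,0,0],0.005],[[0,0,0],[0,0,0],0],[[0,0,0],[0,0,0],0],[[0,0,0],[0,0,0],0]], "squeeze": 45}}

```text
time: 4.03
tcp_pos: [0.6272, 0.223, 0.0993]
ee_rot: [3.059, 0.717, -0.0]
wrist_force: [0.5, 0.2, 0.6]
finger_gap: 0.0309
finger_force: 0.0
```

Call:
{"op": "jog_arm", "data": {"motion": [[[0,0,0],[0,0,0],0],[[0,0,0],[0,0,0],0],[[0,0,0],[0,0,0],0],[[0,0,0],[0,0,0],0],[[0,0,0],[0,0,0],0],[[0,0,0],[0,0,0],0]]}}

```text
time: 4.53
tcp_pos: [0.6268, 0.2237, 0.0994]
ee_rot: [-3.057, -0.717, 0.001]
wrist_force: [-2.1, 4.2, 0.5]
finger_gap: 0.0118
finger_force: 45.0
```

Call:
{"op": "jog_arm", "data": {"motion": [[[0,0,0.002],[0,0,0],0],[[0,0,0.003],[0,0,0],0],[[0,0,0.005],[0,0,0],0],[[0,0,0.005],[0,0,0],0],[[0,0,0.005],[0,0,0],0],[[0,0,0.005],[0,0,0],0],[[0,0,0.005],[0,0,0],0],[[0,0,0.004],[0,0,0],0],[[0,0,0.003],[0,0,0],0],[[0,0,0.002],[0,0,0],0],[[0,0,0.001],[0,0,0],0],[[0,0,0],[0,0,0],0]]}}

```text
time: 5.53
tcp_pos: [0.6274, 0.223, 0.1397]
ee_rot: [3.059, 0.717, 0.001]
wrist_force: [-1.4, -0.4, -5.5]
finger_gap: 0.0115
finger_force: 45.0
```

```bash
python3 - <<'E'
from h import *
w=snap('wrist','w3');s=snap('scene','s3');o=ctrl.get_obs();print(o['wrist_force'],o['moment'])
i=np.hstack([cv2.resize(w['frame'][60:,150:470],(400,425)),cv2.resize(s['frame'][180:350,300:460],(400,425))])
cv2.imwrite('pics/c3.png',i[:,:,::-1])
E
```

```text
[ 0.32193015 -0.52002041 -6.31368093] [-0.08666761  0.01946051 -0.00909535]
```

View pics/c3.png

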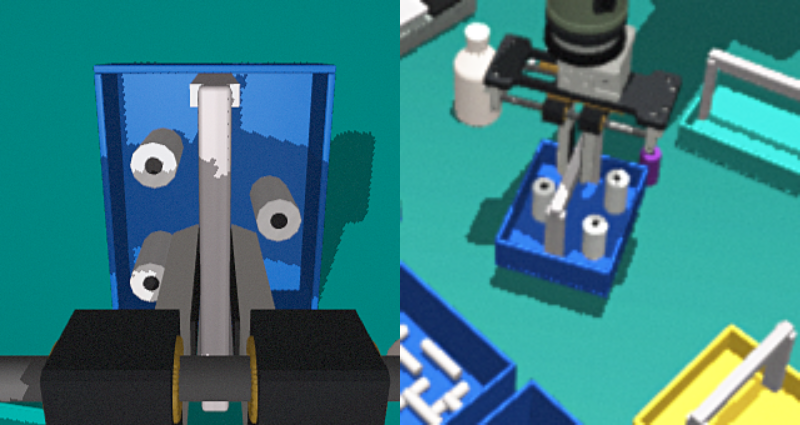

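Lifted and level at center crop, with all three standoffs upright. I'll raise it further to clear the bottle, then carry.

Call:
{"op": "jog_arm", "data": {"motion": [[[0,0,0.003],[0,0,0],0],[[0,0,0.006],[0,0,0],0],[[0,0,0.009],[0,0,0],0],[[0,0,0.012],[0,0,0],0],[[0,0,0.015],[0,0,0],0],[[0,0,0.018],[0,0,0],0],[[0,0,0.018],[0,0,0],0],[[0,0,0.018],[0,0,0],0],[[0,0,0.015],[0,0,0],0],[[0,0,0.011],[0,0,0],0],[[0,0,0.007],[0,0,0],0],[[0,0,0.003],[0,0,0],0]]}}

```text
time: 6.63
tcp_pos: [0.628, 0.2231, 0.2768]
ee_rot: [3.059, 0.717, 0.005]
wrist_force: [0.2, -1.1, -5.4]
finger_gap: 0.0117
finger_force: 45.0
```

Call:
{"op": "jog_arm", "data": {"motion": [[[0,-0.002,0],[0,0,0],0],[[0,-0.005,0],[0,0,-0.05],0],[[0,-0.008,0],[0,0,-0.1],0],[[0,-0.011,0],[0,0,-0.12],0],[[0,-0.014,0],[0,0,-0.15],0],[[0,-0.016,0],[0,0,-0.15],0],[[0,-0.016,0],[0,0,-0.15],0],[[0,-0.016,0],[0,0,-0.15],0],[[0,-0.016,0],[0,0,-0.15],0],[[0,-0.016,0],[0,0,-0.15],0],[[0,-0.016,0],[0,0,-0.15],0],[[0,-0.016,0],[0,0,-0.15],0]]}}

```text
time: 7.63
tcp_pos: [0.6272, 0.0686, 0.2746]
ee_rot: [3.105, 0.475, 0.0]
wrist_force: [-0.4, 0.2, -5.3]
finger_gap: 0.012
finger_force: 45.0
```

Call:
{"op": "jog_arm", "data": {"motion": [[[-0.001,-0.016,0],[0,0,-0.15],0],[[-0.001,-0.016,0],[0,0,-0.15],0],[[-0.001,-0.016,0],[0,0,-0.15],0],[[-0.001,-0.016,0],[0,0,-0.15],0],[[-0.001,-0.016,0],[0,0,-0.15],0],[[-0.001,-0.016,0],[0,0,-0.15],0],[[-0.001,-0.016,0],[0,0,-0.15],0],[[-0.001,-0.016,0],[0,0,-0.15],0],[[-0.001,-0.016,0],[0,0,-0.15],0],[[-0.001,-0.016,0],[0,0,-0.15],0],[[-0.001,-0.016,0],[0,0,-0.15],0],[[-0.001,-0.016,0],[0,0,-0.15],0]]}}

```text
time: 8.63
tcp_pos: [0.6147, -0.1233, 0.2747]
ee_rot: [3.136, 0.181, 0.0]
wrist_force: [0.6, -0.1, -5.3]
finger_gap: 0.0115
finger_force: 45.0
```

Call:
{"op": "jog_arm", "data": {"motion": [[[-0.001,-0.016,0],[0,0,-0.15],0],[[0,-0.016,0],[0,0,-0.15],0],[[0,-0.016,0],[0,0,-0.15],0],[[0,-0.016,0],[0,0,-0.15],0],[[0,-0.014,0],[0,0,-0.15],0],[[0,-0.011,0],[0,0,-0.1],0],[[0,-0.009,0],[0,0,-0.1],0],[[0,-0.006,0],[0,0,-0.05],0],[[0,-0.004,0],[0,0,-0.03],0],[[0,-0.002,0],[0,0,0],0],[[0,0,0],[0,0,0],0],[[0,0,0],[0,0,0],0]]}}

```text
time: 9.63
tcp_pos: [0.6144, -0.2304, 0.2744]
ee_rot: [-3.141, -0.017, 0.0]
wrist_force: [-0.0, 0.1, -6.4]
finger_gap: 0.0116
finger_force: 45.0
```

```bash
python3 - <<'E'
from h import *
np.set_printoptions(precision=4,suppress=True)
w=snap('wrist','w4');t=snap('side','t4');o=ctrl.get_obs();print(o['tcp_pos'],R.from_rotvec(o['ee_rot']).as_matrix(),o['wrist_force'],o['moment'])
i=np.hstack([cv2.resize(w['frame'][:,100:540],(440,400)),cv2.resize(t['frame'][150:350,260:440],(360,400))])
cv2.imwrite('pics/c4.png',i[:,:,::-1])
E
```

```text
[ 0.6144 -0.2303  0.2745] [[ 0.9999  0.011   0.    ]
 [ 0.011  -0.9999  0.0004]
 [ 0.     -0.0004 -1.    ]] [ 0.7146 -0.096  -5.4095] [-0.0075  0.0448  0.012 ]
```

View pics/c4.png

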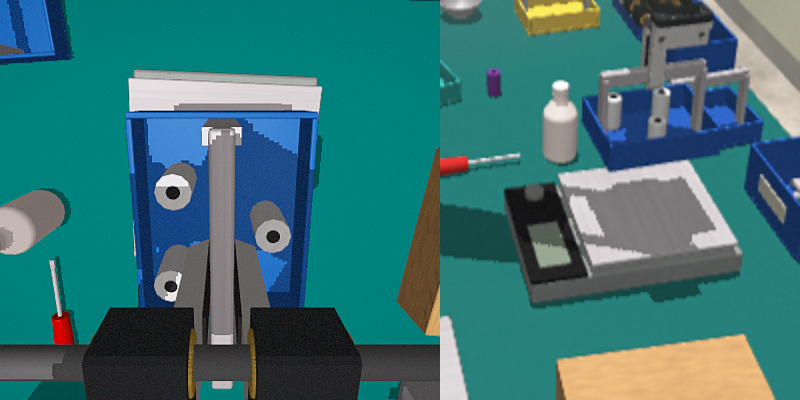

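The carry is level and the caddy is over the pan, with three standoffs standing. Contact is expected at TCP z≈0.159.

Call:
{"op": "jog_arm", "data": {"motion": [[[0,0,-0.003],[0,0,-0.05],0],[[0,-0.001,-0.006],[0,0,-0.1],0],[[0,-0.001,-0.009],[0,0,-0.1],0],[[0,0,-0.012],[0,0,-0.1],0],[[0,0,-0.015],[0,0,0],0],[[0,0,-0.015],[0,0,0],0],[[0,0,-0.013],[0,0,0],0],[[0,0,-0.011],[0,0,0],0],[[0,0,-0.009],[0,0,0],0],[[0,0,-0.006],[0,0,0],0],[[0,0,-0.004],[0,0,0],0],[[0,0,-0.002],[0,0,0],0]]}}

```text
time: 10.73
tcp_pos: [0.6143, -0.2331, 0.169]
ee_rot: [-3.141, 0.042, 0.0]
wrist_force: [-0.5, 0.2, -5.8]
finger_gap: 0.012
finger_force: 45.0
```

Call:
{"op": "jog_arm", "data": {"motion": [[[0,0,-0.001],[0,0,0],0],[[0,0,-0.001],[0,0,0],0],[[0,0,-0.001],[0,0,0],0],[[0,0,-0.001],[0,0,0],0],[[0,0,-0.001],[0,0,0],0],[[0,0,-0.001],[0,0,0],0],[[0,0,-0.001],[0,0,0],0],[[0,0,0],[0,0,0],0]]}}

```text
time: 11.4
tcp_pos: [0.6141, -0.2329, 0.1622]
ee_rot: [-3.141, 0.042, 0.001]
wrist_force: [-0.7, -0.3, -5.7]
finger_gap: 0.0117
finger_force: 45.0
```

Call:
{"op": "jog_arm", "data": {"motion": [[[0,0,-0.0005],[0,0,0],0],[[0,0,-0.0005],[0,0,0],0],[[0,0,-0.0005],[0,0,0],0],[[0,0,-0.0005],[0,0,0],0],[[0,0,-0.0005],[0,0,0],0],[[0,0,0],[0,0,0],0],[[0,0,0],[0,0,0],0]]}}

```text
time: 11.98
tcp_pos: [0.6143, -0.233, 0.1599]
ee_rot: [-3.141, 0.042, 0.0]
wrist_force: [-0.8, -0.1, -5.2]
finger_gap: 0.0121
finger_force: 45.0
```

Call:
{"op": "jog_arm", "data": {"motion": [[[0,0,-0.0005],[0,0,0],0],[[0,0,0],[0,0,0],0],[[0,0,-0.0005],[0,0,0],0],[[0,0,0],[0,0,0],0],[[0,0,0],[0,0,0],0]]}}

```text
time: 12.4
tcp_pos: [0.6143, -0.2331, 0.1594]
ee_rot: [3.141, -0.042, 0.0]
wrist_force: [-0.9, 0.3, -2.8]
finger_gap: 0.012
finger_force: 45.0
```

Contact has begun and the wrist load is dropping. I'll go a touch lower before releasing.

Call:
{"op": "jog_arm", "data": {"motion": [[[0,0,-0.0004],[0,0,0],0],[[0,0,0],[0,0,0],0],[[0,0,-0.0003],[0,0,0],0],[[0,0,0],[0,0,0],0],[[0,0,0],[0,0,0],0]]}}

```text
time: 12.82
tcp_pos: [0.6143, -0.233, 0.1593]
ee_rot: [3.141, -0.042, 0.0]
wrist_force: [-4.5, 2.2, 4.2]
finger_gap: 0.0115
finger_force: 45.0
```

Call:
{"op": "jog_arm", "data": {"motion": [[[0,0,0],[0,0,0],0.013],[[0,0,0],[0,0,0],0.016],[[0,0,0],[0,0,0],0.02],[[0,0,0],[0,0,0],0.03],[[0,0,0],[0,0,0],0.04],[[0,0,0],[0,0,0],0.05],[[0,0,0],[0,0,0],0.05],[[0,0,0],[0,0,0],0.05],[[0,0,0],[0,0,0],0.05],[[0,0,0],[0,0,0],0.05]]}}

```text
time: 13.65
tcp_pos: [0.6143, -0.2331, 0.1582]
ee_rot: [3.141, -0.042, 0.0]
wrist_force: [0.5, -0.1, 0.5]
finger_gap: 0.0497
finger_force: 0.0
```

Call:
{"op": "jog_arm", "data": {"motion": [[[0,0,0.005],[0,0,0],0.05],[[0,0,0.01],[0,0,0],0.05],[[0,0,0.015],[0,0,0],0.05],[[0,0,0.02],[0,0,0],0.05],[[0,0,0.02],[0,0,0],0.05],[[0,0,0.02],[0,0,0],0.05],[[0,0,0.02],[0,0,0],0.05],[[-0.01,0.005,0.01],[0,0,0],0.03],[[-0.02,0.009,0],[0,0,0],0.01],[[-0.02,0.01,0],[0,0,0],0],[[-0.02,0.01,0],[0,0,0],0],[[-0.02,0.01,0],[0,0,0],0]]}}

```text
time: 14.65
tcp_pos: [0.5237, -0.1888, 0.2796]
ee_rot: [3.14, -0.042, 0.003]
wrist_force: [0.4, -0.1, 0.3]
finger_gap: 0.0202
finger_force: 0.0
```

Call:
{"op": "jog_arm", "data": {"motion": [[[-0.02,0.01,0],[0,0,0],0],[[-0.02,0.01,0],[0,0,0],0],[[-0.01,0.001,0],[0,0,0],0],[[0,0,0],[0,0,0],0],[[0,0,0],[0,0,0],0]]}}

```text
time: 15.07
tcp_pos: [0.4749, -0.1686, 0.2794]
ee_rot: [3.14, -0.043, 0.004]
wrist_force: [1.4, -0.0, -0.8]
finger_gap: 0.0003
finger_force: 0.0
```

```bash
python3 - <<'E'
from h import *
np.set_printoptions(precision=4,suppress=True)
w=snap('wrist','w5');s=snap('scene','s5');t=snap('side','t5');o=ctrl.get_obs();print(o['tcp_pos'],o['finger_gap'],o['wrist_force'])
print(proj(s,[.474,-.167,.068]),proj(t,[.474,-.167,.068]),proj(w,[.474,-.167,.068]),proj(w,o['tcp_pos']))
i=np.hstack([cv2.resize(w['frame'],(480,300)),cv2.resize(s['frame'][110:230,210:338],(320,300))])
j=np.hstack([cv2.resize(t['frame'][140:310,280:450],(300,300)),cv2.resize(w['frame'][0:180,120:420],(500,300))])
cv2.imwrite('pics/c5.png',np.vstack([i,j])[:,:,::-1])
E
```

```text
[ 0.4752 -0.1687  0.2785] 0.00035985727404019613 [ 0.598  -0.4451 -0.6976]
[313.353  168.7792] [306.8148 244.1875] [318.5753 180.9326] [319.2293 268.7087]
```

View pics/c5.png

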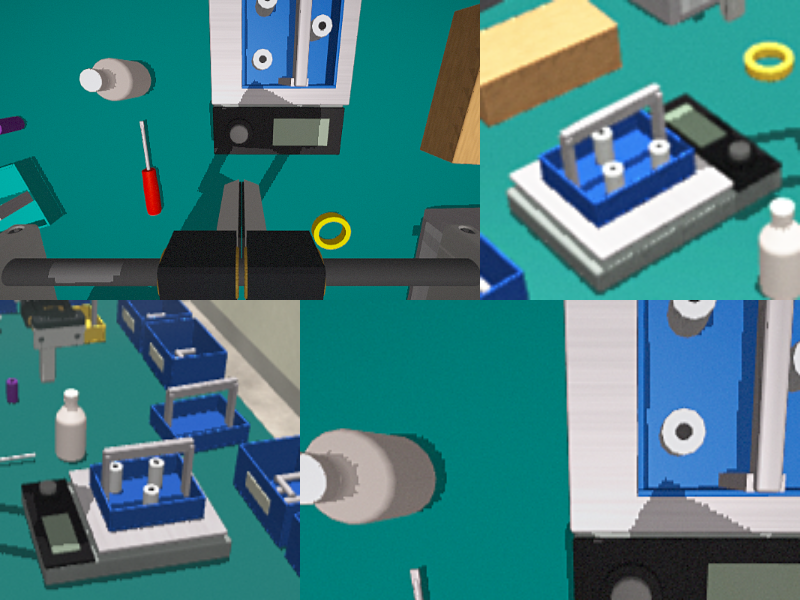

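The caddy stands centred on the pan with three standoffs upright and the gripper is clear of it. In the wrist view the button is at about (318,177). Now I'll measure it precisely.

```bash
python3 - <<'E'
from h import *
np.set_printoptions(precision=4,suppress=True)
w=load('w5')
g=cv2.cvtColor(w['frame'],cv2.COLOR_RGB2GRAY)[150:202,295:342]
for lo in(60,80,100):
  n,l,st,c=cv2.connectedComponentsWithStats((g>lo).astype(np.uint8)*1)
  for k in range(1,n):
    if 150<st[k,4]<1200: u,v=c[k]+[295,150]; print(lo,st[k],u,v,cast(w,u,v,.068))
E
```

```text
60 [ 11  17  25  24 466] 318.32832618025753 178.75321888412017 [ 0.4765 -0.1668  0.068 ]
80 [ 12  18  24  23 430] 318.30232558139534 179.01162790697674 [ 0.4762 -0.1668  0.068 ]
100 [ 16  19  19  22 230] 321.4391304347826 177.73478260869564 [ 0.4775 -0.1702  0.068 ]
```

Call:
{"op": "jog_arm", "data": {"motion": [[[0,0.0015,-0.01],[0,0,0],0],[[0,0,-0.02],[0,0,0],0],[[0,0,-0.025],[0,0,0],0],[[0,0,-0.025],[0,0,0],0],[[0,0,-0.025],[0,0,0],0],[[0,0,-0.025],[0,0,0],0],[[0,0,-0.02],[0,0,0],0],[[0,0,-0.015],[0,0,0],0],[[0,0,-0.01],[0,0,0],0],[[0,0,-0.005],[0,0,0],0],[[0,0,0],[0,0,0],0],[[0,0,0],[0,0,0],0]]}}

```text
time: 16.22
tcp_pos: [0.4748, -0.1668, 0.0985]
ee_rot: [3.141, -0.042, 0.001]
wrist_force: [0.2, 0.0, -0.1]
finger_gap: 0.0002
finger_force: 0.0
```

Call:
{"op": "jog_arm", "data": {"motion": [[[0,0,-0.002],[0,0,0],0],[[0,0,-0.002],[0,0,0],0],[[0,0,-0.002],[0,0,0],0],[[0,0,-0.002],[0,0,0],0],[[0,0,0],[0,0,0],0],[[0,0,0],[0,0,0],0]]}}

```text
time: 16.72
tcp_pos: [0.4742, -0.1665, 0.0902]
ee_rot: [-3.141, 0.042, 0.0]
wrist_force: [0.1, 0.6, -0.1]
finger_gap: 0.0007
finger_force: 0.0
```

Call:
{"op": "jog_arm", "data": {"motion": [[[0,0,-0.001],[0,0,0],0],[[0,0,-0.001],[0,0,0],0],[[0,0,-0.001],[0,0,0],0],[[0,0,-0.001],[0,0,0],0],[[0,0,-0.001],[0,0,0],0],[[0,0,0],[0,0,0],0],[[0,0,0],[0,0,0],0]]}}

```text
time: 17.3
tcp_pos: [0.4744, -0.1666, 0.0854]
ee_rot: [3.141, -0.042, 0.0]
wrist_force: [0.3, 0.4, 2.0]
finger_gap: 0.0004
finger_force: 1.2
```

Call:
{"op": "jog_arm", "data": {"motion": [[[0,0,-0.001],[0,0,0],0],[[0,0,-0.001],[0,0,0],0],[[0,0,-0.001],[0,0,0],0],[[0,0,-0.001],[0,0,0],0],[[0,0,0],[0,0,0],0],[[0,0,0],[0,0,0],0]]}}

```text
time: 17.8
tcp_pos: [0.4744, -0.1666, 0.0814]
ee_rot: [3.141, -0.042, 0.0]
wrist_force: [-0.7, -0.5, 4.7]
finger_gap: 0.0005
finger_force: 2.4
```

Still on the spring, so I'll continue to the hard stop.

Call:
{"op": "jog_arm", "data": {"motion": [[[0,0,-0.0005],[0,0,0],0],[[0,0,-0.0005],[0,0,0],0],[[0,0,-0.0005],[0,0,0],0],[[0,0,0],[0,0,0],0],[[0,0,0],[0,0,0],0]]}}

```text
time: 18.22
tcp_pos: [0.4745, -0.1666, 0.0811]
ee_rot: [3.141, -0.042, -0.0]
wrist_force: [-4.2, 1.9, 13.1]
finger_gap: 0.0003
finger_force: 6.3
```

It has reached the hard stop: 13 N with no more travel, so the button is fully down. Now I'll move clear.

Call:
{"op": "jog_arm", "data": {"motion": [[[0,0,0.003],[0,0,0],0],[[0,0,0.007],[0,0,0],0],[[0,0,0.012],[0,0,0],0],[[0,0,0.02],[0,0,0],0],[[0,0,0.025],[0,0,0],0],[[0,0,0.03],[0,0,0],0],[[0,0,0.03],[0,0,0],0],[[0,0,0.03],[0,0,0],0],[[0,0,0.02],[0,0,0],0],[[0,0,0.01],[0,0,0],0],[[0,0,0],[0,0,0],0],[[0,0,0],[0,0,0],0]]}}

```text
time: 19.22
tcp_pos: [0.474, -0.1664, 0.2659]
ee_rot: [-3.141, 0.042, 0.001]
wrist_force: [-0.2, -0.6, -0.3]
finger_gap: 0.0006
finger_force: 0.0
```

```bash
python3 - <<'E'
from h import *
s=snap('scene','s6');t=snap('side','t6')
cv2.imwrite('pics/c6.png',np.hstack([cv2.resize(s['frame'][100:260,180:420],(450,300)),cv2.resize(t['frame'][140:310,260:450],(335,300))])[:,:,::-1])
E
```

```text
(no output)
```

View pics/c6.png

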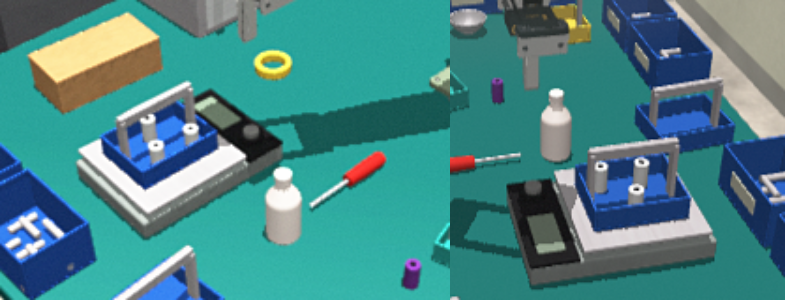

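The caddy is centred on the pan with three standoffs upright, the bystanders are untouched and the arm is clear.

```bash
python3 -c "
from h import *
print(ctrl.hand_in())"
```

```text
the job is handed in; nothing more can be done
None
```

The caddy stands centred on the scale pan with all three standoffs upright, the button was pressed to its stop (13 N), the arm is clear, and I handed the job in at about 19 s; no verdict was returned.

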